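# Steady the rocking drilling stand and lay the drill guide on it

### The job

The blue drilling stand rocks because its one screw foot is too short: turn the red knob on that corner until the plate is level and the stand sits firm on all four feet, then let go of it. Then set the brass drill guide gently down lengthways on the stand's black rubber pad, right way up and wholly on the pad, and let go. Leave the stand where it is and do not disturb the heel housing, the toe cup or the ski brakes.

Things in the scene. Friction and masses are not known exactly. Their poses are not given: they have to be found in the camera images.
- stand: Loose stand, 2.8 kg: blue plate 180 x 260 x 12 mm (x by y), top 42 mm above the counter when level, black feet at x +-70, y +-110; the one at (-70, -110) is a screw foot under the red knob, the others are fixed. Origin: centre of the plate, at the level of the fixed feet's soles; z up. Short screw foot: it leans to that corner, opposite foot in the air. Steel fence 20 x 150 x 25 high at (-78, 35).
- knob (a joint): Turn of the red knob in rad; grows clockwise seen from above, which lengthens the screw foot 2.5 mm per rad. 0 = as long as the other feet, stand level and firm; negative = too short. Starts at -3.8 to -2.2, stops at -4.8 and 1.5. Light friction (0.06 N m), stays where left. The foot rests on the counter: while it is short the knob keeps its height and the plate's corner climbs as it is turned.
- knob_top (a point): Centre of the red knob's top face, on the screw's axis. The knob is round, 48 mm in diameter, and reaches 30 mm down from here; white pointer line on top. The top is about 85 mm above the counter; the underside is 13 mm above the plate when the foot is right, up to 10 mm more while it is short. Turns with the knob.
- pad (a point): Centre of the top face of the black rubber pad on the plate: 60 x 150 x 4 mm (stand x by y), 46 mm above the counter when level; axes as the stand's. The drill guide belongs here, its length along the pad's 150 mm.
- drill_guide: Brass drill guide, a flat bar 36 x 120 x 20 mm (x, y, z) with four steel bushes on top, about 0.6 kg, loose on the counter. Origin: centre of its underside; long axis y, z up.
- heel_housing: Cracked grey plastic heel housing, about 55 x 115 x 56 mm, loose on the counter; bystander. Origin: centre of its underside.
- toe_cup: Red plastic toe cup, about 75 x 75 x 42 mm, loose on the counter; bystander. Origin: centre of its underside.
- brake_a: Steel ski brake, a flat wire fork about 165 x 72 x 14 mm, loose on the counter; bystander. Origin near the middle of its underside.
- brake_b: A second ski brake like the first; bystander.

How it is judged:
On the way, in this order (a step that is already met when the one before it is completed fails the run):
1. the screw foot is set so that the stand is level on all four feet, with the knob let go (angle between stand's own z axis and vertical below 0.015 rad and value of joint knob between -0.6 and 0.6 rad and contact force between the fingers and anything else below 0.1 N), for 0.3 s.
2. the drill guide lies on the pad (x of drill_guide in the frame of pad between -0.018 and 0.018 m and y of drill_guide in the frame of pad between -0.022 and 0.022 m and z of drill_guide in the frame of pad between -0.004 and 0.004 m and angle between the y axis of drill_guide and the y axis of stand, either way round below 0.16 rad), for 0.2 s.
At the end, for the whole second after the job is handed in: Stand level within 0.015 rad, screw foot within 0.6 rad (1.5 mm) of the right length, stand shifted under 40 mm; guide flat, right way up on the pad, within 18 mm across and 22 mm along of its centre and 0.16 rad of its length; all at rest and let go (all of step 2 and angle between stand's own z axis and vertical below 0.015 rad and value of joint knob between -0.6 and 0.6 rad and distance of stand from where it was at the start of the episode below 0.04 m and linear speed of each of stand, drill_guide below 0.01 m/s and velocity of joint knob between -0.05 and 0.05 rad/s); the robot touches nothing.
It fails at once if the heel housing, the toe cup or a ski brake is moved more than 30 mm (distance of any of heel_housing, toe_cup, brake_a, brake_b from where it was at the start of the episode above 0.03 m).
It fails at once if the drill guide is dropped (let go and falling faster than 0.5 m/s, a fall of over about 13 mm) (linear speed of drill_guide above 0.5 m/s and contact force between the fingers and drill_guide below 0.1 N).
It also fails if it takes over 72 s, if anything falls off the work surface, if the arm or the gripper's body presses on something with over 40 N, if the wrist force passes 120 N, or if a joint passes its speed limit or range.

### The arm

A 6-joint arm with a two-finger parallel gripper is mounted at the origin on the work surface. World frame = base frame: x ahead of the robot, y to its left, z up, the work surface at z = 0. Lengths are in m, angles in rad, forces in N, time in s.
With the tool pointing down it reaches from about 0.35 to 0.85 m from the base axis. Payload 8.1 kg.
Tool frame: the origin (TCP) lies midway between the tips of the shut fingers; the grasp point (between the pads) lies 19 mm behind it (arm.grasp_offset is the distance from the TCP to the grasp point, in m); z points along the fingers, y is the line along which they close (so a half turn about z gives the same grasp; the last joint's range is limited). The gripper opens to 93 mm and grips with 3 to 60 N. Pads are 15 mm wide; open, the fingers measure 128 mm over their backs; the gripper's body (75 mm by 188 mm) begins 65 mm behind the grasp point.
Start: joints at [-1.295, 0.13, 1.488, -0, 1.523, -0.085], TCP at [0.212, -0.561, 0.219] pointing down, gripper open.
Joint ranges: [-2.96, 2.96], [-0.89, 2.26], [0.02, 2.5], [-1.34, 4.48], [0, 2.73], [-2.66, 2.66]. Speed limits (rad/s): [2.39, 2.39, 2.79, 3.14, 3.14, 3.14].

### API

Orientations are given as a unit quaternion [x, y, z, w].
In Python, from bench import arm gives the robot as it stands.
- The arm moves only by the tool drive_tool, never from a script. Its argument "increments" is a list of rows, each an object with "translation": the shift along the world's x, y, z as a fraction of full scale, a list of three; "turn": the turn, a rotation vector about the world's x, y, z as a fraction of full scale, a list of three; "hand": the opening, from 0 (shut) to 1 (fully open). In form: [{"translation": [dx, dy, dz], "turn": [rx, ry, rz], "hand": hand}, ...]. A call has 1 to 20 rows; each row is the pose to reach, as a shift and turn from the pose commanded when the call began, turning the shorter way round; what a row does not reach only later rows make up. Full scale, the value 1, is 600 mm for a shift and 180 degrees for a turn. A row lasts 1/12 s, in which the tool goes at most 41.7 mm and 7.16 degrees, less where a joint would pass 70% of its speed; a pose out of reach is approached as far as the arm can. A call with a number of a shift or a turn outside -1 to 1 is refused whole. A call with a gripper value outside its range is refused whole. The fingers move at their own pace and stop on an object; "newtons" is the grip in N (left out, the last holds). Time passes only in rows, so rows that repeat a pose let the fingers close. It gives the time, the measured TCP pose, the force, the opening and the grip force at its end, in the units of the state.
- arm.sense(): the state, without advancing time (a new reading comes with each control period).
- arm.get_image(name): name is "scene" or "top" or "wrist"; returns the picture (420x560x3 uint8, blue, green, red); there is no depth.
- arm.camera_model(name): a dict with "intrinsics" (3x3 intrinsics, pixels), "k1" (the pictures are not rectified: a ray, as slopes to the right and down, at radius r is drawn at 1 + k1 r^2 times it, then the intrinsics apply), "R" (3x3) and "t" (3): a world point X has camera coordinates R X + t. Camera axes: x right, y down, z forward; pixel columns grow to the right and rows downward; lengths in m; the calibration is good to about 2 mm. A picture is of the moment at which its call begins: read the wrist's pose just before it. camera_model takes no time and is no camera call; for the wrist camera it gives the pose at the moment of the call.
- arm.job_done(): hands the job in; it is judged then, once.
The state is a dict: "t": time; "q": joint angles; "qvel": joint speeds; "tau": joint torques, N m; "tool_pos": TCP position; "tool_rot": TCP orientation; "contact_force": force on the tool from outside, world axes, zero at the start; "wrist_torque": the same for the moment, N m; "opening": finger opening in m; "finger_force": force on a finger pad.
Only numpy, scipy, OpenCV 4.12 (cv2) and the standard library are available. Lean on these libraries where they do the work, as an engineer would, in place of code of your own. Each camera call takes 0.05 s, during which the arm holds its last target. There are 200 camera calls.

## Working session

There is one attempt and no reset: what is moved stays moved. The work goes in short steps, Python scripts to look and compute and a tool call to move; the robot and the scene stay as the last step left them, time stands still between calls to the robot, and variables do not carry over. Pictures are saved under pics/ and viewed, at most 10 in all, crops included, and the job is handed in when it is done.

Besides the shell and the picture viewer there is one more tool, called after "Emit:" by a JSON object that holds its "op" and its "data", one argument or row to a line. drive_tool: Moves the arm, as the interface text tells. Shift numbers are shares of 600 mm and turn numbers shares of 180 degrees, none past 1 either way. Its arguments: {"type":"object","properties":{"increments":{"type":"array","items":{"type":"object","properties":{"translation":{"type":"array","items":{"type":"number","minimum":-1,"maximum":1}},"turn":{"type":"array","items":{"type":"number","minimum":-1,"maximum":1}},"hand":{"type":"number"}}}},"newtons":{"type":"number"}},"required":["increments"]}

```bash
mkdir -p pics; cat > h.py <<'E'
import numpy as np, cv2
from bench import arm
def pix2w(name,uv,z,cm=None):
    c=cm or arm.camera_model(name); K=np.array(c["intrinsics"]);R=np.array(c["R"]);t=np.array(c["t"])
    p=cv2.undistortPoints(np.array([[uv]],float),K,np.array([c["k1"],0,0,0,0.]))[0,0] if False else None
    d=np.linalg.solve(K,[uv[0],uv[1],1.])[:2]; s=d.copy()
    for _ in range(20): s=d/(1+c["k1"]*(s@s))
    r=R.T@np.array([s[0],s[1],1]); o=-R.T@t
    return o+r*(z-o[2])/r[2]
def w2pix(name,X,cm=None):
    c=cm or arm.camera_model(name); p=np.array(c["R"])@np.array(X,float)+np.array(c["t"]); s=p[:2]/p[2]; s=s*(1+c["k1"]*(s@s))
    return (np.array(c["intrinsics"])@[s[0],s[1],1])[:2]
E
python3 - <<'E'
from h import *
for n in("scene","top"):
    i=arm.get_image(n); cv2.imwrite(f"pics/{n}0.png",cv2.resize(i,(784,588),interpolation=cv2.INTER_CUBIC))
    c=arm.camera_model(n); print(n,c["k1"],np.array(c["intrinsics"])[0], -np.array(c["R"]).T@c["t"])
print(arm.sense())
E
```

```text
scene -0.07214602633077537 [465.75834187   0.         274.45519038] [ 1.06173633 -0.35846386  1.17874908]
top -0.14706999764069914 [469.67426975   0.         276.84183977] [ 0.41762005 -0.01118654  1.25398265]
{'t': 0.1, 'q': array([-1.29540244e+00,  1.31052987e-01,  1.48914051e+00,  3.45484205e-06,
        1.52297091e+00, -8.53783395e-02]), 'qvel': array([-0.00057028, -0.00097015, -0.00149941, -0.00137956,  0.00101176,
       -0.00110983]), 'tau': array([ 8.63061432e-04, -5.61339784e+01, -4.93098485e+01,  7.70621491e-02,
        2.91792856e-02, -5.94972221e-05]), 'tool_pos': array([ 0.2116997 , -0.56089218,  0.21772823]), 'tool_rot': array([ 9.83774205e-01,  1.79409298e-01, -7.28344476e-05, -7.82495419e-04]), 'contact_force': array([-0.69313804, -0.12203342,  0.12039367]), 'wrist_torque': array([-0.03100383,  0.00887924, -0.02109281]), 'finger_force': 0.0, 'opening': 0.09324299507632638}
```

View pics/top0.png

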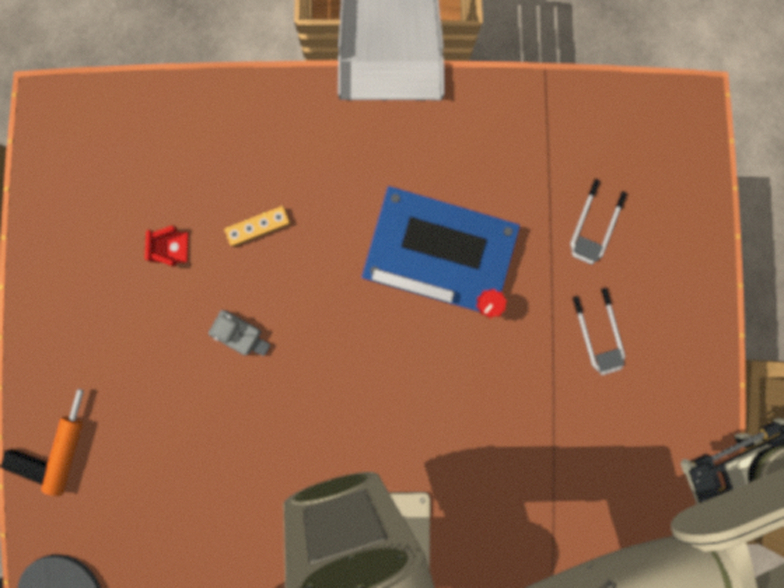

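View pics/scene0.png

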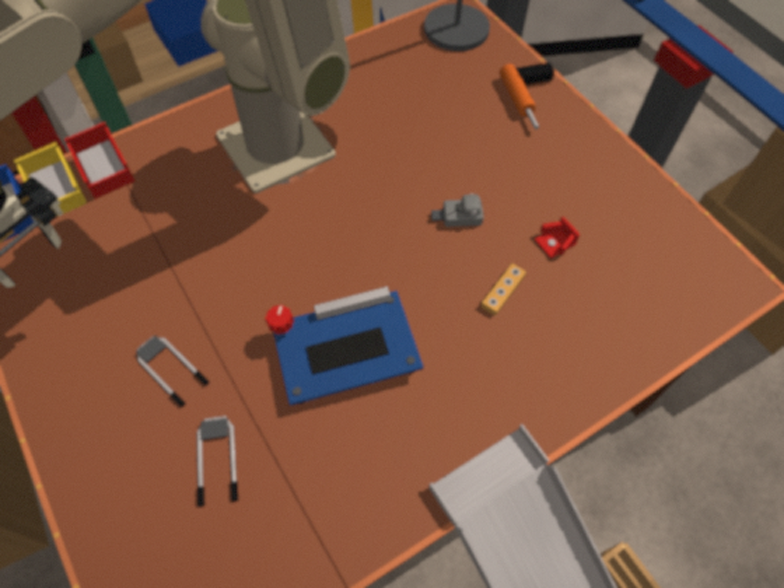

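The top view shows the stand (pad ≈ (444,243), knob ≈ (491,303), fence from (372,277) to (453,297)) and the guide ≈ (258,226), in 1.4x pixels. The brakes are to the right of the stand, and the heel housing and toe cup are near the guide. Next I'll measure from enlarged crops.

```bash
python3 - <<'E'
from h import *
i=arm.get_image("top")
a=cv2.resize(i[125:235,250:380],None,fx=5,fy=5,interpolation=cv2.INTER_CUBIC)  # 650x550
b=cv2.resize(i[140:182,154:214],None,fx=5,fy=5,interpolation=cv2.INTER_CUBIC) # 300x210
o=a.copy(); cv2.imwrite("pics/c1.png",o); 
hsv=cv2.cvtColor(i,cv2.COLOR_BGR2HSV)
def box(m,x0,x1,y0,y1,nm,z):
    mm=np.zeros_like(m); mm[y0:y1,x0:x1]=m[y0:y1,x0:x1]
    cs,_=cv2.findContours(mm,cv2.RETR_EXTERNAL,cv2.CHAIN_APPROX_NONE); c=max(cs,key=cv2.contourArea)
    r=cv2.minAreaRect(c); P=[pix2w("top",p,z)[:2] for p in cv2.boxPoints(r)]
    print(nm,r,"c",np.mean(P,0).round(4)); print(np.round(P,4).tolist(), [round(float(np.linalg.norm(P[k]-P[k-1])),4) for k in range(4)])
H,S,V=cv2.split(hsv)
box(((H>14)&(H<35)&(S>90)&(V>130)).astype(np.uint8),150,215,135,185,"guide",.02)
box(((V<45)).astype(np.uint8),280,352,150,195,"pad",.044)
box(((H>95)&(H<125)&(S>120)).astype(np.uint8),250,380,125,230,"plate",.040)
box((((H<5)|(H>173))&(S>190)&(V>150)).astype(np.uint8),335,366,200,232,"knob",.085)
E
```

```text
guide ((183.0349884033203, 160.819580078125), (14.632784843444824, 46.21027755737305), 68.49856567382812) c [0.6136 0.2178]
[[0.6095, 0.2828], [0.6544, 0.1678], [0.6176, 0.153], [0.5728, 0.2676]] [0.0397, 0.1234, 0.0397, 0.123]
pad ((316.8494873046875, 173.28028869628906), (54.28084182739258, 20.090152740478516), 16.927513122558594) c [ 0.5762 -0.1357]
[[0.5717, -0.0603], [0.6221, -0.0759], [0.5806, -0.2114], [0.5302, -0.1952]] [0.1411, 0.0528, 0.1417, 0.0529]
plate ((314.9396057128906, 178.7098846435547), (97.30575561523438, 66.36534881591797), 16.059988021850586) c [ 0.563  -0.1314]
[[0.5145, 0.0149], [0.6825, -0.0333], [0.6113, -0.2795], [0.4437, -0.2278]] [0.2529, 0.1748, 0.2563, 0.1754]
knob ((351.5, 217.0), (18.0, 19.0), 90.0) c [ 0.4605 -0.2175]
[[0.4831, -0.1937], [0.4829, -0.2419], [0.4378, -0.2412], [0.438, -0.1932]] [0.0451, 0.0482, 0.0452, 0.048]
```

View pics/c1.png

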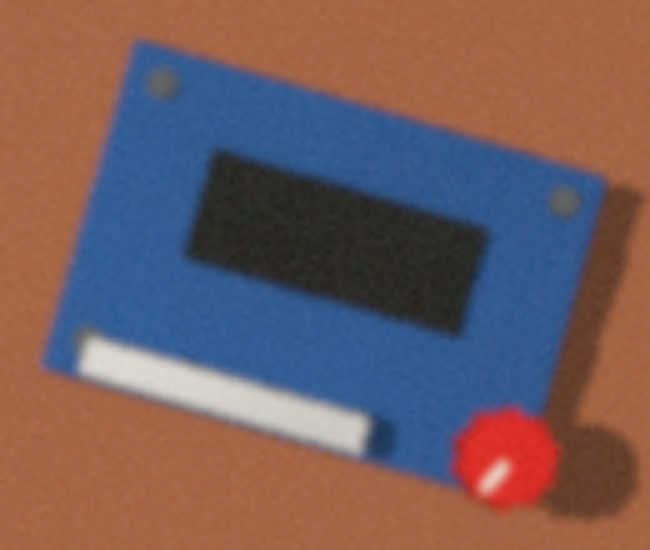

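The crop shows the pad centred at about (337,242), the knob at (506,459) with its pointer toward the lower left, and the plate skewed about 16.4°. The sizes agree with the given ones. I'll go above the knob with the wrist wound back, and look at the stand from there.

Emit:
{"op": "drive_tool", "data": {
  "increments": [
    {"translation":[0.413,0.573,0.09],"turn":[0,0,0.718],"hand":0.75},
    {"translation":[0.413,0.573,0.09],"turn":[0,0,0.718],"hand":0.75},
    {"translation":[0.413,0.573,0.09],"turn":[0,0,0.718],"hand":0.75},
    {"translation":[0.413,0.573,0.09],"turn":[0,0,0.718],"hand":0.75},
    {"translation":[0.413,0.573,0.09],"turn":[0,0,0.718],"hand":0.75},
    {"translation":[0.413,0.573,0.09],"turn":[0,0,0.718],"hand":0.75},
    {"translation":[0.413,0.573,0.09],"turn":[0,0,0.718],"hand":0.75},
    {"translation":[0.413,0.573,0.09],"turn":[0,0,0.718],"hand":0.75},
    {"translation":[0.413,0.573,0.09],"turn":[0,0,0.718],"hand":0.75},
    {"translation":[0.413,0.573,0.09],"turn":[0,0,0.718],"hand":0.75},
    {"translation":[0.413,0.573,0.09],"turn":[0,0,0.718],"hand":0.75},
    {"translation":[0.413,0.573,0.09],"turn":[0,0,0.718],"hand":0.75},
    {"translation":[0.413,0.573,0.09],"turn":[0,0,0.718],"hand":0.75},
    {"translation":[0.413,0.573,0.09],"turn":[0,0,0.718],"hand":0.75},
    {"translation":[0.413,0.573,0.09],"turn":[0,0,0.718],"hand":0.75},
    {"translation":[0.413,0.573,0.09],"turn":[0,0,0.718],"hand":0.75},
    {"translation":[0.413,0.573,0.09],"turn":[0,0,0.718],"hand":0.75},
    {"translation":[0.413,0.573,0.09],"turn":[0,0,0.718],"hand":0.75},
    {"translation":[0.413,0.573,0.09],"turn":[0,0,0.718],"hand":0.75},
    {"translation":[0.413,0.573,0.09],"turn":[0,0,0.718],"hand":0.75}
  ],
  "newtons": 15
}}

```text
t: 1.82
tool_pos: [0.4595, -0.2175, 0.2724]
tool_rot: [0.261, 0.965, 0.0, -0.0]
contact_force: [0.5, -0.6, 0.3]
opening: 0.0694
finger_force: 0.0
```

```bash
python3 - <<'E'
from h import *
import pickle
c=arm.camera_model("wrist"); i=arm.get_image("wrist"); s=arm.sense()
pickle.dump(c,open("w1.pkl","wb")); cv2.imwrite("pics/w1.png",i)
print(s["tool_pos"],s["tool_rot"],s["q"],s["opening"],s["t"])
print(-np.array(c["R"]).T@c["t"],np.array(c["R"])[2],np.array(c["R"])[0],np.array(c["intrinsics"])[0],c["k1"])
E
```

```text
[ 0.45952881 -0.2175102   0.27243913] [ 2.61671378e-01  9.65157011e-01  4.35417576e-05 -1.77473224e-04] [-5.42954951e-01 -1.35398215e-01  1.65630469e+00 -1.37599017e-05
  1.62105139e+00 -1.58424493e+00] 0.06961828278426184 1.8667
[ 0.38983777 -0.17699925  0.43815051] [ 0.24952545 -0.14668662 -0.95719386] [ 5.04387653e-01  8.63476921e-01 -8.38867465e-04] [333.42693366   0.         279.3959771 ] 0.02259934393664753
```

View pics/w1.png

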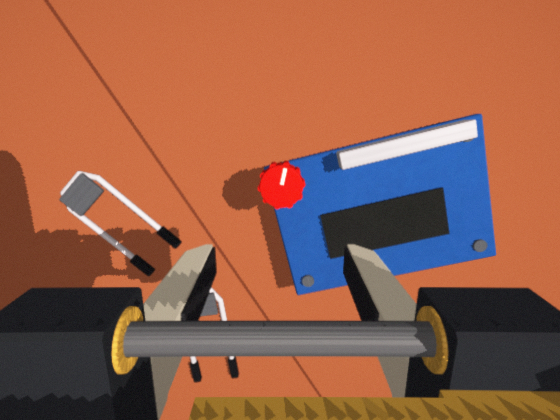

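The wrist view shows the knob at (282,185), the whole plate except where the right finger covers it near (365,270), and the pointer toward (284,175). I'll fit the stand's pose and tilt from its silhouette in the three cameras.

```bash
cat > fit.py <<'E'
from h import *
from scipy.optimize import least_squares
from scipy.spatial.transform import Rotation as Ro
AX=np.array([-70,110,0.])/np.hypot(70,110)   # rocking axis: feet (70,-110) to (-70,110)
C8=np.array([[sx*.09,sy*.13,z] for sx in(-1,1) for sy in(-1,1) for z in(.03,.042)])
P0=np.array([.07,-.11,0])
def pose(p):  # x,y,yaw,knob  -> function stand->world
    th=-p[3]*.0025/.1181
    # tilt lowering corner (-70,-110)
    T=Ro.from_rotvec(AX*th); 
    if T.apply([-.07,-.11,0]-P0)[2]*th>0: T=T.inv()
    Y=Ro.from_euler('z',p[2])
    return lambda X: Y.apply(T.apply(np.atleast_2d(X)-P0)+P0)+[p[0],p[1],0]
def mask_pts(img):
    H,S,V=cv2.split(cv2.cvtColor(cv2.GaussianBlur(img,(3,3),0),cv2.COLOR_BGR2HSV))
    m=((H>95)&(H<130)&(S>110)&(V>35)).astype(np.uint8)
    m=cv2.morphologyEx(m,cv2.MORPH_CLOSE,np.ones((3,3)))
    n,l,st,_=cv2.connectedComponentsWithStats(m)
    return m,l,st
def contour(img,cm,x0):
    m,l,st=mask_pts(img)
    cen=np.array(w2pix("",list(pose(x0)([.07,0,.042])[0]),cm)).astype(int)
    k=l[cen[1],cen[0]]; assert k>0,cen
    cs,_=cv2.findContours((l==k).astype(np.uint8),cv2.RETR_EXTERNAL,cv2.CHAIN_APPROX_NONE)
    c=max(cs,key=cv2.contourArea)[:,0].astype(float)
    h,w=m.shape
    return c[(c[:,0]>2)&(c[:,0]<w-3)&(c[:,1]>2)&(c[:,1]<h-3)]
def fit(views,x0,shift=True):
    n=len(views); cs=[contour(i,c,x0) for i,c in views]
    def res(q):
        W=pose(q[:4])(C8); out=[]
        for k,(i,c) in enumerate(views):
            d=q[4+3*k:7+3*k]
            pp=np.array([w2pix("",X+d,c) for X in W],np.float32)
            hull=cv2.convexHull(pp)
            out.append(np.array([cv2.pointPolygonTest(hull,(float(a),float(b)),True) for a,b in cs[k]])-.5)
            out.append(d/.002*3)
        return np.concatenate(out)
    r=least_squares(res,np.r_[x0,np.zeros(3*n)],loss="soft_l1",f_scale=.5,x_scale=np.r_[.01,.01,.02,.5,np.full(3*n,.002)],diff_step=1e-4)
    f=res(r.x); print("x,y,yaw,knob",r.x[:4].round(4),"d",(r.x[4:]*1e3).round(1),"med|r|",[round(float(np.median(abs(f))),2),len(f)])
    return r.x
E
python3 - <<'E'
from fit import *
import pickle
x0=np.array([.563,-.1314,-.285,-3.])
V={"w":(cv2.imread("pics/w1.png"),pickle.load(open("w1.pkl","rb"))),"top":(arm.get_image("top"),arm.camera_model("top")),"sc":(arm.get_image("scene"),arm.camera_model("scene"))}
pickle.dump(V,open("V0.pkl","wb"))
for ks in (["w"],["top"],["sc"],["w","top","sc"]):
    for k0 in(-2,-3.5):
        x0[3]=k0
        try: print(ks,k0,end=" "); x=fit([V[k] for k in ks],x0)
        except Exception as e: print(e)
print("knob pred",pose(x[:4])([-.07,-.11,.085])[0])
print("knob wrist pix->",pix2w("",(282,186),.085,V["w"][1]))
E
```

```text
['w'] -2 x,y,yaw,knob [ 0.5732 -0.1263 -0.2822 -2.7692] d [ -0.    0.  -18.1] med|r| [2.44, 982]
['w'] -3.5 x,y,yaw,knob [ 0.5711 -0.1285 -0.2813 -2.1985] d [  0.6   0.8 -14.5] med|r| [2.06, 982]
['top'] -2 x,y,yaw,knob [  0.5835  -0.1238  -0.3804 -41.7606] d [18.2  0.3 -6. ] med|r| [3.35, 444]
['top'] -3.5 x,y,yaw,knob [  0.6028  -0.1221  -0.3805 -41.681 ] d [ -0.2  -1.8 -11.8] med|r| [3.32, 444]
['sc'] -2 x,y,yaw,knob [  0.5816  -0.1307  -0.3622 -15.8529] d [-0.9 -0.2 -1.3] med|r| [0.61, 291]
['sc'] -3.5 x,y,yaw,knob [  0.5798  -0.1311  -0.3612 -15.873 ] d [ 1.3 -0.1 -0. ] med|r| [0.64, 291]
['w', 'top', 'sc'] -2 x,y,yaw,knob [ 0.5638 -0.1325 -0.283  -3.8745] d [ 10.6   6.6 -20.1   2.8   0.    0.    0.9  -0.    0. ] med|r| [2.49, 1717]
['w', 'top', 'sc'] -3.5 x,y,yaw,knob [ 0.5654 -0.1307 -0.2819 -3.0363] d [  7.1   3.3 -16.    1.2  -3.2  -0.   -0.8   1.4  -4.7] med|r| [2.47, 1717]
knob pred [ 0.46258918 -0.21837479  0.0772382 ]
knob wrist pix-> [ 0.46369958 -0.21721046  0.085     ]
```

```bash
python3 - <<'E'
s=open("fit.py").read()
a=s.index("def fit(")
s=s[:a]+'''def sd(pp,c):   # signed distance to the convex outline, + inside
    h=cv2.convexHull(pp.astype(np.float32),returnPoints=False)[:,0]; A=pp[h]; B=np.roll(A,-1,0); e=B-A
    n=np.c_[-e[:,1],e[:,0]]/np.linalg.norm(e,axis=1)[:,None]
    n*=np.sign(((pp.mean(0)-A)*n).sum(1))[:,None]
    return ((c[:,None]-A[None])*n[None]).sum(2).min(1)
def fit(views,x0,sig=.002):
    n=len(views); cs=[contour(i,c,x0) for i,c in views]; q=np.r_[x0,np.zeros(3*n)]
    def res(q,cs):
        W=pose(q[:4])(C8); out=[]
        for k,(i,c) in enumerate(views):
            pp=np.array([w2pix("",X+q[4+3*k:7+3*k],c) for X in W])
            out+=[(sd(pp,cs[k])-.3)/np.sqrt(len(cs[k])/50), q[4+3*k:7+3*k]/sig]
        return np.concatenate(out)
    for tr in (6,3,1.5):
        W=pose(q[:4])(C8)
        kn=pose(q[:4])([[-.07,-.11,.06],[-.07,-.11,.085]])
        keep=[]
        for k,(i,c) in enumerate(views):
            pp=np.array([w2pix("",X+q[4+3*k:7+3*k],c) for X in W]); kp=[w2pix("",X,c) for X in kn]
            r=abs(sd(pp,cs[k]))<tr
            rad=np.linalg.norm(w2pix("",kn[0]+[.034,0,0],c)-kp[0])
            for p in kp: r&=np.linalg.norm(cs[k]-p,axis=1)>rad
            keep.append(cs[k][r])
        o=least_squares(res,q,args=(keep,),loss="soft_l1",f_scale=.3,x_scale=np.r_[.01,.01,.02,.5,np.full(3*n,.002)],jac="3-point"); q=o.x
    print("x,y,yaw,knob",q[:4].round(4),"d",(q[4:]*1e3).round(1),[(len(k),round(float(np.median(abs(sd(np.array([w2pix("",X+q[4+3*j:7+3*j],views[j][1]) for X in pose(q[:4])(C8)]),k)))),2)) for j,k in enumerate(keep)])
    return q
'''
open("fit.py","w").write(s)
E
cat > run.py <<'E'
from fit import *
import pickle,sys
V=pickle.load(open(sys.argv[1],"rb")); x0=np.array([.563,-.1314,-.285,-3.])
for ks in [[k] for k in V]+[list(V)]:
    for k0 in(-1,-3.5):
        x0[3]=k0
        try: print(ks,k0,end=" "); x=fit([V[k] for k in ks],x0)
        except Exception as e: print(e)
print("knob",pose(x[:4])([-.07,-.11,.085])[0])
E
python3 run.py V0.pkl
```

```text
['w'] -1 x,y,yaw,knob [ 0.5688 -0.1309 -0.2832 -1.9564] d [-0.  -0.  -7.9] [(551, 0.49)]
['w'] -3.5 x,y,yaw,knob [ 0.5688 -0.1309 -0.2832 -1.9564] d [ 0.  -0.  -7.9] [(551, 0.49)]
['top'] -1 x,y,yaw,knob [ 0.5639 -0.1349 -0.2914  3.4535] d [ -0.    0.  -32.8] [(195, 0.44)]
['top'] -3.5 x,y,yaw,knob [ 0.5639 -0.1349 -0.2914  3.4535] d [  0.    0.  -32.8] [(195, 0.44)]
['sc'] -1 x,y,yaw,knob [ 0.5543 -0.1236 -0.2943 -5.9152] d [ -0.   -0.  -30.9] [(208, 0.41)]
['sc'] -3.5 x,y,yaw,knob [ 0.5543 -0.1236 -0.2943 -5.9152] d [ -0.   -0.  -30.9] [(208, 0.41)]
['w', 'top', 'sc'] -1 x,y,yaw,knob [ 0.5656 -0.1309 -0.2822 -2.0292] d [  3.2  -0.   -7.9   0.   -2.3 -29.1 -14.3   6.2 -24.9] [(551, 0.48), (187, 0.43), (190, 0.47)]
['w', 'top', 'sc'] -3.5 x,y,yaw,knob [ 0.5656 -0.1309 -0.2822 -2.0292] d [  3.2  -0.   -7.9   0.   -2.3 -29.1 -14.3   6.2 -24.9] [(551, 0.48), (187, 0.43), (190, 0.47)]
knob [ 0.46438181 -0.21808625  0.07984974]
```

```bash
sed -i 's/np.zeros(3\*n)\]$/np.zeros(3*n),np.full(n,.5)]/; s/(sd(pp,cs\[k\])-.3)/(sd(pp,cs[k])-q[4+3*n+k])/; s/q\[4+3\*k:7+3\*k\]\/sig\]/3*q[4+3*k:7+3*k]\/sig]/; s/abs(sd(pp,cs\[k\]))<tr/abs(sd(pp,cs[k])-q[4+3*n+k])<tr/; s/np.full(3\*n,.002)\]/np.full(3*n,.002),np.full(n,.3)]/' fit.py; sed -i 's/q\[4:\]\*1e3).round(1),/q[4:4+3*n]*1e3).round(1),q[4+3*n:].round(2),/;s/round(float(np.median(abs(sd(\(.*\),k))))/round(float(np.median(abs(sd(\1,k)-q[4+3*n+j])))/' fit.py; python3 run.py V0.pkl
```

```text
['w'] -1 x,y,yaw,knob [ 0.5655 -0.1322 -0.2816 -2.6391] d [ 0. -0.  0.] [2.24] [(555, 0.26)]
['w'] -3.5 x,y,yaw,knob [ 0.5655 -0.1322 -0.2816 -2.6391] d [ 0. -0.  0.] [2.24] [(555, 0.26)]
['top'] -1 x,y,yaw,knob [ 0.5632 -0.1308 -0.286  -0.9046] d [-0.  0.  0.] [1.74] [(195, 0.23)]
['top'] -3.5 x,y,yaw,knob [ 0.5632 -0.1308 -0.286  -0.9046] d [-0.  0.  0.] [1.74] [(195, 0.23)]
['sc'] -1 x,y,yaw,knob [ 0.567  -0.1301 -0.2878 -4.1347] d [ 0. -0.  0.] [1.72] [(207, 0.25)]
['sc'] -3.5 x,y,yaw,knob [ 0.567  -0.1301 -0.2878 -4.1347] d [0. 0. 0.] [1.72] [(207, 0.25)]
['w', 'top', 'sc'] -1 x,y,yaw,knob [ 0.5654 -0.1304 -0.282  -2.837 ] d [ 0.1 -1.8  0.1 -0.9  0.1 -0.   0.1  0.1  0. ] [2.31 1.76 1.77] [(554, 0.24), (196, 0.24), (206, 0.25)]
['w', 'top', 'sc'] -3.5 x,y,yaw,knob [ 0.5654 -0.1304 -0.282  -2.837 ] d [ 0.1 -1.8  0.1 -0.9  0.1 -0.   0.1  0.1  0. ] [2.31 1.76 1.77] [(554, 0.24), (196, 0.24), (206, 0.25)]
knob [ 0.46285899 -0.21794705  0.07775773]
```

The fit gives the knob at about -2.75 rad and its top near (0.463, -0.2175). That agrees with the direct sightings. Now down and grip.

Emit:
{"op": "drive_tool", "data": {
  "increments": [
    {"translation":[0.0058,0,-0.06],"turn":[0,0,0],"hand":0.75},
    {"translation":[0.0058,0,-0.12],"turn":[0,0,0],"hand":0.75},
    {"translation":[0.0058,0,-0.18],"turn":[0,0,0],"hand":0.75},
    {"translation":[0.0058,0,-0.23],"turn":[0,0,0],"hand":0.75},
    {"translation":[0.0058,0,-0.27],"turn":[0,0,0],"hand":0.75},
    {"translation":[0.0058,0,-0.31],"turn":[0,0,0],"hand":0.75},
    {"translation":[0.0058,0,-0.335],"turn":[0,0,0],"hand":0.75},
    {"translation":[0.0058,0,-0.35],"turn":[0,0,0],"hand":0.75},
    {"translation":[0.0058,0,-0.35],"turn":[0,0,0],"hand":0.75},
    {"translation":[0.0058,0,-0.35],"turn":[0,0,0],"hand":0.6},
    {"translation":[0.0058,0,-0.35],"turn":[0,0,0],"hand":0.4},
    {"translation":[0.0058,0,-0.35],"turn":[0,0,0],"hand":0.2},
    {"translation":[0.0058,0,-0.35],"turn":[0,0,0],"hand":0},
    {"translation":[0.0058,0,-0.35],"turn":[0,0,0],"hand":0},
    {"translation":[0.0058,0,-0.35],"turn":[0,0,0],"hand":0},
    {"translation":[0.0058,0,-0.35],"turn":[0,0,0],"hand":0}
  ],
  "newtons": 12
}}

```text
t: 3.3
tool_pos: [0.4641, -0.218, 0.0639]
tool_rot: [0.26, 0.966, -0.0, 0.001]
contact_force: [0.0, 1.7, 6.3]
opening: 0.0482
finger_force: 12.0
```

Emit:
{"op": "drive_tool", "data": {
  "increments": [
    {"translation":[0.0003,0,0],"turn":[0,0,-0.03],"hand":0},
    {"translation":[0.0006,0.0001,0],"turn":[0,0,-0.06],"hand":0},
    {"translation":[0.0009,0.0002,0],"turn":[0,0,-0.09],"hand":0},
    {"translation":[0.0012,0.0003,0],"turn":[0,0,-0.12],"hand":0},
    {"translation":[0.0015,0.0003,0],"turn":[0,0,-0.15],"hand":0},
    {"translation":[0.0018,0.0004,0],"turn":[0,0,-0.18],"hand":0},
    {"translation":[0.0021,0.0005,0],"turn":[0,0,-0.21],"hand":0},
    {"translation":[0.0024,0.0006,0],"turn":[0,0,-0.24],"hand":0},
    {"translation":[0.0027,0.0006,0],"turn":[0,0,-0.27],"hand":0},
    {"translation":[0.003,0.0007,0],"turn":[0,0,-0.3],"hand":0},
    {"translation":[0.0033,0.0008,0],"turn":[0,0,-0.33],"hand":0},
    {"translation":[0.0036,0.0008,0],"turn":[0,0,-0.36],"hand":0},
    {"translation":[0.0039,0.0009,0],"turn":[0,0,-0.39],"hand":0},
    {"translation":[0.0042,0.001,0],"turn":[0,0,-0.42],"hand":0},
    {"translation":[0.0045,0.001,0],"turn":[0,0,-0.45],"hand":0},
    {"translation":[0.0045,0.001,0],"turn":[0,0,-0.45],"hand":0}
  ]
}}

```text
t: 4.63
tool_pos: [0.4666, -0.2173, 0.0637]
tool_rot: [0.826, 0.563, 0.0, 0.001]
contact_force: [-0.2, 0.3, 6.7]
opening: 0.0478
finger_force: 12.0
```

```bash
python3 -c "
from h import *
s=arm.sense(); print(s['q'],s['contact_force'],s['wrist_torque'],s['tool_rot'])"
```

```text
[-5.35579732e-01  3.22279689e-02  1.88507962e+00  3.60731407e-05
  1.22257064e+00 -1.61445593e-01] [-0.24909714  0.26729137  6.73758212] [ 0.12909617 -0.04652672 -0.10724434] [8.26279955e-01 5.63259000e-01 3.78068536e-04 7.69519477e-04]
```

Emit:
{"op": "drive_tool", "data": {
  "increments": [
    {"translation":[0.0003,0,0],"turn":[0,0,-0.03],"hand":0},
    {"translation":[0.0006,0.0001,0],"turn":[0,0,-0.06],"hand":0},
    {"translation":[0.0009,0.0002,0],"turn":[0,0,-0.09],"hand":0},
    {"translation":[0.0012,0.0003,0],"turn":[0,0,-0.12],"hand":0},
    {"translation":[0.0015,0.0003,0],"turn":[0,0,-0.15],"hand":0},
    {"translation":[0.0018,0.0004,0],"turn":[0,0,-0.18],"hand":0},
    {"translation":[0.0021,0.0005,0],"turn":[0,0,-0.21],"hand":0},
    {"translation":[0.0024,0.0006,0],"turn":[0,0,-0.24],"hand":0},
    {"translation":[0.0027,0.0006,0],"turn":[0,0,-0.27],"hand":0},
    {"translation":[0.003,0.0007,0],"turn":[0,0,-0.3],"hand":0},
    {"translation":[0.003,0.0008,0],"turn":[0,0,-0.33],"hand":0},
    {"translation":[0.003,0.0008,0],"turn":[0,0,-0.36],"hand":0},
    {"translation":[0.003,0.0008,0],"turn":[0,0,-0.38],"hand":0},
    {"translation":[0.003,0.0008,0],"turn":[0,0,-0.38],"hand":0},
    {"translation":[0.003,0.0008,0],"turn":[0,0,-0.38],"hand":0},
    {"translation":[0.003,0.0008,0],"turn":[0,0,-0.38],"hand":0.7},
    {"translation":[0.003,0.0008,0],"turn":[0,0,-0.38],"hand":0.7},
    {"translation":[0.003,0.0008,0],"turn":[0,0,-0.38],"hand":0.7}
  ]
}}

```text
t: 6.13
tool_pos: [0.467, -0.2163, 0.0621]
tool_rot: [1.0, 0.005, -0.001, -0.0]
contact_force: [-0.4, -0.6, -0.5]
opening: 0.0627
finger_force: 0.0
```

```bash
python3 -c "
from h import *
s=arm.sense(); print(s['q'],s['contact_force'],s['wrist_torque'],s['tool_rot'])"
```

```text
[-5.33239850e-01  3.73052976e-02  1.88305338e+00 -2.61239695e-04
  1.22255983e+00  1.02771369e+00] [-0.42095589 -0.58945861 -0.51027719] [ 0.05660643  0.0061912  -0.01134197] [ 9.99987442e-01  4.96602351e-03 -6.32139483e-04 -2.34388402e-04]
```

Emit:
{"op": "drive_tool", "data": {
  "increments": [
    {"translation":[0,0,0.06],"turn":[0,0,0],"hand":0.75},
    {"translation":[0,0,0.12],"turn":[0,0,0.03],"hand":0.75},
    {"translation":[0,0,0.18],"turn":[0,0,0.07],"hand":0.75},
    {"translation":[-0.0125,-0.002,0.35],"turn":[0,0,0.828],"hand":0.75},
    {"translation":[-0.0125,-0.002,0.35],"turn":[0,0,0.828],"hand":0.75},
    {"translation":[-0.0125,-0.002,0.35],"turn":[0,0,0.828],"hand":0.75},
    {"translation":[-0.0125,-0.002,0.35],"turn":[0,0,0.828],"hand":0.75},
    {"translation":[-0.0125,-0.002,0.35],"turn":[0,0,0.828],"hand":0.75},
    {"translation":[-0.0125,-0.002,0.35],"turn":[0,0,0.828],"hand":0.75},
    {"translation":[-0.0125,-0.002,0.35],"turn":[0,0,0.828],"hand":0.75},
    {"translation":[-0.0125,-0.002,0.35],"turn":[0,0,0.828],"hand":0.75},
    {"translation":[-0.0125,-0.002,0.35],"turn":[0,0,0.828],"hand":0.75},
    {"translation":[-0.0125,-0.002,0.35],"turn":[0,0,0.828],"hand":0.75},
    {"translation":[-0.0125,-0.002,0.35],"turn":[0,0,0.828],"hand":0.75},
    {"translation":[-0.0125,-0.002,0.35],"turn":[0,0,0.828],"hand":0.75},
    {"translation":[-0.0125,-0.002,0.35],"turn":[0,0,0.828],"hand":0.75},
    {"translation":[-0.0125,-0.002,0.35],"turn":[0,0,0.828],"hand":0.75},
    {"translation":[-0.0125,-0.002,0.35],"turn":[0,0,0.828],"hand":0.75},
    {"translation":[-0.0125,-0.002,0.35],"turn":[0,0,0.828],"hand":0.75},
    {"translation":[-0.0125,-0.002,0.35],"turn":[0,0,0.828],"hand":0.75}
  ]
}}

```text
t: 7.8
tool_pos: [0.4598, -0.2176, 0.2721]
tool_rot: [0.381, 0.925, -0.0, -0.001]
contact_force: [0.1, -0.6, -0.5]
opening: 0.0699
finger_force: 0.0
```

Emit:
{"op": "drive_tool", "data": {
  "increments": [
    {"translation":[0,0,0],"turn":[0,0,0],"hand":0.75},
    {"translation":[0,0,0],"turn":[0,0,0],"hand":0.75},
    {"translation":[0,0,0],"turn":[0,0,0],"hand":0.75}
  ]
}}

```text
t: 8.05
tool_pos: [0.46, -0.2176, 0.2723]
tool_rot: [0.386, 0.923, 0.0, -0.0]
contact_force: [0.2, -0.4, 0.9]
opening: 0.07
finger_force: 0.0
```

```bash
python3 - <<'E'
from fit import *
import pickle
V={}
for k,n in (("w","wrist"),("top","top"),("sc","scene")):
    c=arm.camera_model(n); V[k]=(arm.get_image(n),c)
pickle.dump(V,open("V1.pkl","wb")); cv2.imwrite("pics/w2.png",V["w"][0])
E
python3 run.py V1.pkl
```

```text
['w'] -1 x,y,yaw,knob [ 0.5654 -0.1322 -0.2816  0.0046] d [0. 0. 0.] [2.24] [(531, 0.23)]
['w'] -3.5 x,y,yaw,knob [ 0.5654 -0.1322 -0.2816  0.0046] d [-0. -0.  0.] [2.24] [(531, 0.23)]
['top'] -1 x,y,yaw,knob [ 0.5642 -0.1302 -0.2843  0.4543] d [-0. -0.  0.] [1.89] [(183, 0.25)]
['top'] -3.5 x,y,yaw,knob [ 0.5642 -0.1302 -0.2843  0.4543] d [-0. -0.  0.] [1.89] [(183, 0.25)]
['sc'] -1 x,y,yaw,knob [ 0.5671 -0.1303 -0.2901 -1.8973] d [-0. -0.  0.] [1.73] [(208, 0.24)]
['sc'] -3.5 x,y,yaw,knob [ 0.5671 -0.1303 -0.2901 -1.8973] d [-0. -0.  0.] [1.73] [(208, 0.24)]
['w', 'top', 'sc'] -1 x,y,yaw,knob [ 0.5652 -0.1305 -0.2821 -0.1795] d [ 0.3 -1.6  0.1 -0.4  0.3 -0.   0.   0.   0. ] [2.33 1.91 1.75] [(531, 0.23), (183, 0.25), (207, 0.26)]
['w', 'top', 'sc'] -3.5 x,y,yaw,knob [ 0.5652 -0.1305 -0.2821 -0.1795] d [ 0.3 -1.6  0.1 -0.4  0.3 -0.   0.   0.   0. ] [2.33 1.91 1.75] [(531, 0.23), (183, 0.25), (207, 0.26)]
knob [ 0.46698739 -0.21673657  0.08455064]
```

View pics/w2.png

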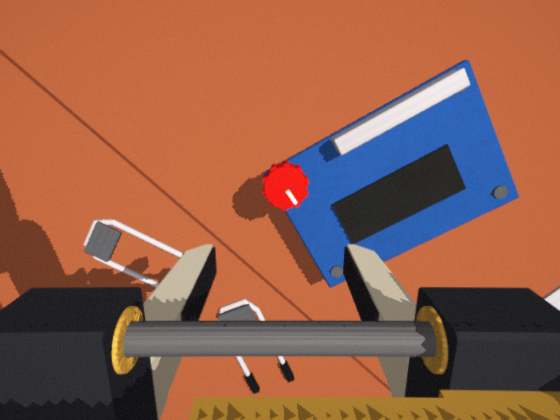

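Between views the fitted change (2.64 rad) matches the turn made (2.60), and the wrist fit puts the knob at about 0.0. The picture shows the pointer turned and the stand unmoved. I'll check the absolute value from the opposite side, where any calibration bias flips sign.

Emit:
{"op": "drive_tool", "data": {
  "increments": [
    {"translation":[0.06,0.05,0],"turn":[0,0,-0.039],"hand":0.75},
    {"translation":[0.12,0.1,0],"turn":[0,0,-0.079],"hand":0.75},
    {"translation":[0.18,0.15,0],"turn":[0,0,-0.118],"hand":0.75},
    {"translation":[0.24,0.2,0],"turn":[0,0,-0.158],"hand":0.75},
    {"translation":[0.3,0.25,0],"turn":[0,0,-0.197],"hand":0.75},
    {"translation":[0.338,0.289,0],"turn":[0,0,-0.9],"hand":0.75},
    {"translation":[0.338,0.289,0],"turn":[0,0,-0.9],"hand":0.75},
    {"translation":[0.338,0.289,0],"turn":[0,0,-0.9],"hand":0.75},
    {"translation":[0.338,0.289,0],"turn":[0,0,-0.9],"hand":0.75},
    {"translation":[0.338,0.289,0],"turn":[0,0,-0.9],"hand":0.75},
    {"translation":[0.338,0.289,0],"turn":[0,0,-0.9],"hand":0.75},
    {"translation":[0.338,0.289,0],"turn":[0,0,-0.9],"hand":0.75},
    {"translation":[0.338,0.289,0],"turn":[0,0,-0.9],"hand":0.75},
    {"translation":[0.338,0.289,0],"turn":[0,0,-0.9],"hand":0.75},
    {"translation":[0.338,0.289,0],"turn":[0,0,-0.9],"hand":0.75},
    {"translation":[0.338,0.289,0],"turn":[0,0,-0.9],"hand":0.75},
    {"translation":[0.338,0.289,0],"turn":[0,0,-0.9],"hand":0.75},
    {"translation":[0.338,0.289,0],"turn":[0,0,-0.9],"hand":0.75},
    {"translation":[0.338,0.289,0],"turn":[0,0,-0.9],"hand":0.75},
    {"translation":[0.338,0.289,0],"turn":[0,0,-0.9],"hand":0.75}
  ]
}}

```text
t: 9.87
tool_pos: [0.6629, -0.0443, 0.2724]
tool_rot: [0.998, -0.064, -0.0, 0.0]
contact_force: [0.1, -0.5, 0.1]
opening: 0.0696
finger_force: 0.0
```

Emit:
{"op": "drive_tool", "data": {
  "increments": [
    {"translation":[0,0,0],"turn":[0,0,-0.1],"hand":0.75},
    {"translation":[0,0,0],"turn":[0,0,-0.1],"hand":0.75},
    {"translation":[0,0,0],"turn":[0,0,-0.1],"hand":0.75},
    {"translation":[0,0,0],"turn":[0,0,-0.1],"hand":0.75},
    {"translation":[0,0,0],"turn":[0,0,-0.1],"hand":0.75}
  ]
}}

```text
t: 10.28
tool_pos: [0.6629, -0.0443, 0.2725]
tool_rot: [0.977, -0.215, -0.0, 0.0]
contact_force: [0.1, -0.2, 0.2]
opening: 0.0695
finger_force: 0.0
```

```bash
python3 - <<'E'
from fit import *
import pickle
c=arm.camera_model("wrist"); V={"w":(arm.get_image("wrist"),c)}
pickle.dump(V,open("V2.pkl","wb")); cv2.imwrite("pics/w3.png",V["w"][0])
V1=pickle.load(open("V1.pkl","rb")); V["w1"]=V1["w"]; V["top"]=V1["top"]; V["sc"]=V1["sc"]
x0=np.array([.5654,-.1313,-.282,-.3])
for ks in (["w"],["w","w1"],list(V)):
    print(ks); fit([V[k] for k in ks],x0)
E
```

```text
['w']
x,y,yaw,knob [ 0.5672 -0.1309 -0.2816 -0.2499] d [0.  0.  0.1] [2.03] [(498, 0.26)]
['w', 'w1']
x,y,yaw,knob [ 0.5663 -0.1315 -0.2814 -0.073 ] d [ 0.7  0.6 -0.  -0.7 -0.6 -0.1] [2.04 2.25] [(498, 0.26), (531, 0.23)]
['w', 'w1', 'top', 'sc']
x,y,yaw,knob [ 0.5654 -0.1307 -0.2818 -0.2147] d [ 1.7 -0.2 -0.   0.1 -1.4  0.1 -0.6  0.6 -0.  -0.1  0.2  0.1] [2.01 2.33 1.92 1.77] [(499, 0.25), (530, 0.23), (184, 0.25), (207, 0.26)]
```

View pics/w3.png

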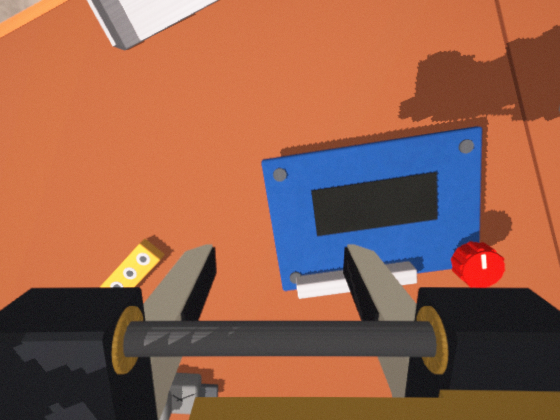

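The opposite view gives -0.25 alone and -0.07 for the two wrist views jointly, well within ±0.6, so the foot is set. In this picture the pad's corners are at (313,190), (436,172), (439,219) and (317,236), and the guide is at the lower left. On to the guide.

Emit:
{"op": "drive_tool", "data": {
  "increments": [
    {"translation":[-0.01,0.06,0],"turn":[0,0,0.039],"hand":0.75},
    {"translation":[-0.02,0.12,0],"turn":[0,0,0.079],"hand":0.75},
    {"translation":[-0.03,0.18,0],"turn":[0,0,0.118],"hand":0.75},
    {"translation":[-0.082,0.437,0],"turn":[0,0,0.757],"hand":0.75},
    {"translation":[-0.082,0.437,0],"turn":[0,0,0.757],"hand":0.75},
    {"translation":[-0.082,0.437,0],"turn":[0,0,0.757],"hand":0.75},
    {"translation":[-0.082,0.437,0],"turn":[0,0,0.757],"hand":0.75},
    {"translation":[-0.082,0.437,0],"turn":[0,0,0.757],"hand":0.75},
    {"translation":[-0.082,0.437,0],"turn":[0,0,0.757],"hand":0.75},
    {"translation":[-0.082,0.437,0],"turn":[0,0,0.757],"hand":0.75},
    {"translation":[-0.082,0.437,0],"turn":[0,0,0.757],"hand":0.75},
    {"translation":[-0.082,0.437,0],"turn":[0,0,0.757],"hand":0.75},
    {"translation":[-0.082,0.437,0],"turn":[0,0,0.757],"hand":0.75},
    {"translation":[-0.082,0.437,0],"turn":[0,0,0.757],"hand":0.75},
    {"translation":[-0.082,0.437,0],"turn":[0,0,0.757],"hand":0.75},
    {"translation":[-0.082,0.437,0],"turn":[0,0,0.757],"hand":0.75},
    {"translation":[-0.082,0.437,0],"turn":[0,0,0.757],"hand":0.75},
    {"translation":[-0.082,0.437,0],"turn":[0,0,0.757],"hand":0.75},
    {"translation":[-0.082,0.437,0],"turn":[0,0,0.757],"hand":0.75},
    {"translation":[-0.082,0.437,0],"turn":[0,0,0.757],"hand":0.75}
  ]
}}

```text
t: 12.0
tool_pos: [0.6137, 0.2179, 0.2726]
tool_rot: [0.561, 0.828, -0.0, -0.0]
contact_force: [-0.4, -0.3, -0.8]
opening: 0.0695
finger_force: 0.0
```

Emit:
{"op": "drive_tool", "data": {
  "increments": [
    {"translation":[0,0,0],"turn":[0,0,0],"hand":0.75},
    {"translation":[0,0,0],"turn":[0,0,0],"hand":0.75}
  ]
}}

```text
t: 12.17
tool_pos: [0.6137, 0.2179, 0.2726]
tool_rot: [0.565, 0.825, -0.0, 0.0]
contact_force: [-0.1, 0.1, 0.6]
opening: 0.0698
finger_force: 0.0
```

```bash
python3 - <<'E'
from h import *
import pickle
c=arm.camera_model("wrist"); i=arm.get_image("wrist"); s=arm.sense()
cv2.imwrite("pics/w4.png",i); pickle.dump(c,open("w4.pkl","wb"))
print(s["tool_pos"],s["tool_rot"],s["q"].round(2))
V=pickle.load(open("V2.pkl","rb"))["w"][1]
P=[pix2w("",p,.046,V) for p in((313,190),(436,172),(439,219),(317,236))]; print("pad",np.mean(P,0),np.round(P,4).tolist())
V1=pickle.load(open("V1.pkl","rb"))["w"][1]
P=[pix2w("",p,.046,V1) for p in((332,206),(448,145),(466,187),(351,243))]; print("pad v1",np.mean(P,0))
E
```

```text
[0.61372232 0.21794565 0.27261752] [5.65131434e-01 8.25000887e-01 6.83285320e-06 2.84993648e-06] [ 0.26  0.25  1.25  0.    1.64 -0.11]
pad [ 0.58059488 -0.13666115  0.046     ] [[0.63, -0.0745, 0.046], [0.5889, -0.2154, 0.046], [0.5305, -0.2012, 0.046], [0.5729, -0.0556, 0.046]]
pad v1 [ 0.58008557 -0.1356318   0.046     ]
```

View pics/w4.png

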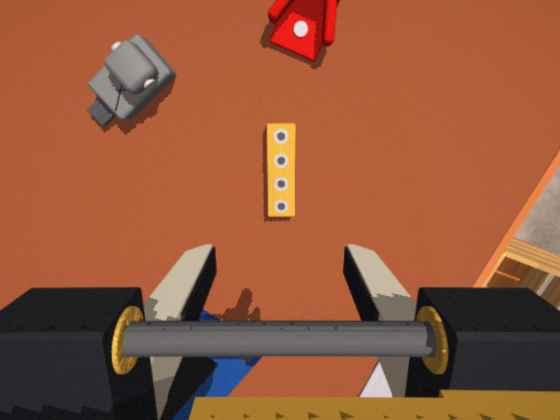

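The guide is upright and square to the gripper: corners about (268,124), (295,124), (295,216) and (267,216), with clear space on both sides.

```bash
python3 - <<'E'
from h import *
import pickle
c=pickle.load(open("w4.pkl","rb"))
P=np.array([pix2w("",p,.02,c) for p in((267.5,123.5),(295.5,123.5),(295.5,216.5),(267.5,216.5))])
print(P.round(4).tolist(),P.mean(0)); print([np.linalg.norm(P[k]-P[k-1]).round(4) for k in range(4)])
d=(P[0]+P[1]-P[2]-P[3]);print(np.degrees(np.arctan2(d[1],d[0])))
r=np.array([pix2w("",p,.021,c) for p in((281,136),(281,206))]); print(r,r.mean(0))
E
```

```text
[[0.5789, 0.2674, 0.02], [0.6107, 0.2797, 0.02], [0.6554, 0.1688, 0.02], [0.6208, 0.1555, 0.02]] [0.61643025 0.2178525  0.02      ]
[np.float64(0.1195), np.float64(0.0341), np.float64(0.1195), np.float64(0.0371)]
111.25159302021147
[[0.5995683  0.25950063 0.021     ]
 [0.63210282 0.17573557 0.021     ]] [0.61583556 0.2176181  0.021     ]
```

Emit:
{"op": "drive_tool", "data": {
  "increments": [
    {"translation":[0.004,0,-0.06],"turn":[0,0,0],"hand":0.75},
    {"translation":[0.004,0,-0.12],"turn":[0,0,0],"hand":0.75},
    {"translation":[0.004,0,-0.18],"turn":[0,0,0],"hand":0.75},
    {"translation":[0.004,0,-0.24],"turn":[0,0,0],"hand":0.75},
    {"translation":[0.004,0,-0.3],"turn":[0,0,0],"hand":0.75},
    {"translation":[0.004,0,-0.35],"turn":[0,0,0],"hand":0.75},
    {"translation":[0.004,0,-0.39],"turn":[0,0,0],"hand":0.75},
    {"translation":[0.004,0,-0.42],"turn":[0,0,0],"hand":0.75},
    {"translation":[0.004,0,-0.435],"turn":[0,0,0],"hand":0.75},
    {"translation":[0.004,0,-0.445],"turn":[0,0,0],"hand":0.75},
    {"translation":[0.004,0,-0.445],"turn":[0,0,0],"hand":0.6},
    {"translation":[0.004,0,-0.445],"turn":[0,0,0],"hand":0.4},
    {"translation":[0.004,0,-0.445],"turn":[0,0,0],"hand":0.2},
    {"translation":[0.004,0,-0.445],"turn":[0,0,0],"hand":0},
    {"translation":[0.004,0,-0.445],"turn":[0,0,0],"hand":0},
    {"translation":[0.004,0,-0.445],"turn":[0,0,0],"hand":0},
    {"translation":[0.004,0,-0.445],"turn":[0,0,0],"hand":0}
  ],
  "newtons": 30
}}

```text
t: 13.63
tool_pos: [0.6165, 0.218, 0.0067]
tool_rot: [0.564, 0.826, 0.0, 0.0]
contact_force: [-1.8, -1.1, 6.2]
opening: 0.0356
finger_force: 30.0
```

Emit:
{"op": "drive_tool", "data": {
  "increments": [
    {"translation":[0,0,0.01],"turn":[0,0,0],"hand":0},
    {"translation":[0,0,0.04],"turn":[0,0,0],"hand":0},
    {"translation":[0,0,0.08],"turn":[0,0,0],"hand":0},
    {"translation":[0,-0.01,0.12],"turn":[0,0,0],"hand":0},
    {"translation":[-0.004,-0.04,0.16],"turn":[0,0,-0.015],"hand":0},
    {"translation":[-0.009,-0.085,0.19],"turn":[0,0,-0.03],"hand":0},
    {"translation":[-0.014,-0.135,0.2],"turn":[0,0,-0.05],"hand":0},
    {"translation":[-0.019,-0.185,0.2],"turn":[0,0,-0.07],"hand":0},
    {"translation":[-0.024,-0.235,0.2],"turn":[0,0,-0.09],"hand":0},
    {"translation":[-0.029,-0.285,0.2],"turn":[0,0,-0.11],"hand":0},
    {"translation":[-0.034,-0.335,0.2],"turn":[0,0,-0.13],"hand":0},
    {"translation":[-0.039,-0.385,0.2],"turn":[0,0,-0.15],"hand":0},
    {"translation":[-0.044,-0.435,0.2],"turn":[0,0,-0.17],"hand":0},
    {"translation":[-0.049,-0.485,0.2],"turn":[0,0,-0.19],"hand":0},
    {"translation":[-0.054,-0.53,0.2],"turn":[0,0,-0.208],"hand":0},
    {"translation":[-0.058,-0.565,0.2],"turn":[0,0,-0.208],"hand":0},
    {"translation":[-0.0603,-0.585,0.2],"turn":[0,0,-0.208],"hand":0},
    {"translation":[-0.0603,-0.59,0.2],"turn":[0,0,-0.208],"hand":0},
    {"translation":[-0.0603,-0.59,0.2],"turn":[0,0,-0.208],"hand":0},
    {"translation":[-0.0603,-0.59,0.2],"turn":[0,0,-0.208],"hand":0}
  ]
}}

```text
t: 15.3
tool_pos: [0.5799, -0.135, 0.1253]
tool_rot: [0.799, 0.601, 0.0, -0.001]
contact_force: [0.7, 0.5, -5.6]
opening: 0.0357
finger_force: 30.0
```

```bash
python3 - <<'E'
from h import *
c=arm.camera_model("wrist"); i=arm.get_image("wrist"); s=arm.sense()
cv2.imwrite("pics/w5.png",i); print(s["tool_pos"],s["tool_rot"],s["contact_force"],s["opening"])
E
```

```text
[ 0.58000686 -0.13467061  0.12540838] [ 7.98760352e-01  6.01649168e-01  1.01477172e-04 -4.11189114e-04] [-1.60393834e-01 -4.84960277e-03 -5.30868482e+00] 0.03562536820248975
```

View pics/w5.png

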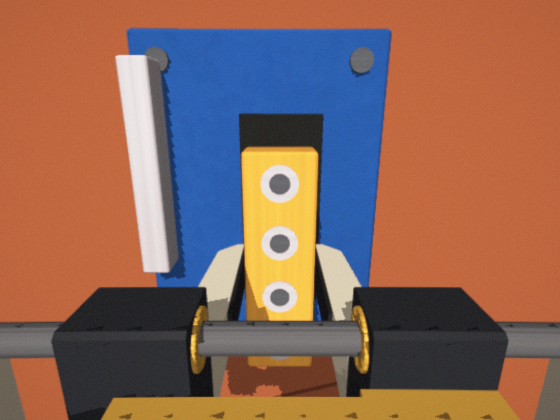

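The held guide is parallel to the pad and centred on it (both near column 281), with the plate square in view. Lowering gently.

Emit:
{"op": "drive_tool", "data": {
  "increments": [
    {"translation":[0,-0.002,-0.02],"turn":[0,0,0],"hand":0},
    {"translation":[0,-0.002,-0.045],"turn":[0,0,0],"hand":0},
    {"translation":[0,-0.002,-0.07],"turn":[0,0,0],"hand":0},
    {"translation":[0,-0.002,-0.09],"turn":[0,0,0],"hand":0},
    {"translation":[0,-0.002,-0.102],"turn":[0,0,0],"hand":0},
    {"translation":[0,-0.002,-0.11],"turn":[0,0,0],"hand":0},
    {"translation":[0,-0.002,-0.113],"turn":[0,0,0],"hand":0},
    {"translation":[0,-0.002,-0.115],"turn":[0,0,0],"hand":0},
    {"translation":[0,-0.002,-0.117],"turn":[0,0,0],"hand":0},
    {"translation":[0,-0.002,-0.118],"turn":[0,0,0],"hand":0},
    {"translation":[0,-0.002,-0.118],"turn":[0,0,0],"hand":0}
  ]
}}

```text
t: 16.27
tool_pos: [0.5803, -0.1375, 0.0554]
tool_rot: [0.799, 0.601, 0.0, 0.0]
contact_force: [0.3, -0.3, -5.1]
opening: 0.0355
finger_force: 30.0
```

Emit:
{"op": "drive_tool", "data": {
  "increments": [
    {"translation":[0,0,-0.001],"turn":[0,0,0],"hand":0},
    {"translation":[0,0,-0.002],"turn":[0,0,0],"hand":0},
    {"translation":[0,0,-0.003],"turn":[0,0,0],"hand":0},
    {"translation":[0,0,-0.004],"turn":[0,0,0],"hand":0},
    {"translation":[0,0,-0.0045],"turn":[0,0,0],"hand":0},
    {"translation":[0,0,-0.0045],"turn":[0,0,0],"hand":0}
  ]
}}

```text
t: 16.77
tool_pos: [0.5799, -0.1373, 0.0523]
tool_rot: [0.799, 0.601, -0.0, 0.0]
contact_force: [-0.9, -1.1, -3.2]
opening: 0.0355
finger_force: 30.0
```

Contact is beginning (3.2 N still carried). I'll go a touch lower, release, and rise.

Emit:
{"op": "drive_tool", "data": {
  "increments": [
    {"translation":[0,0,-0.001],"turn":[0,0,0],"hand":0},
    {"translation":[0,0,-0.002],"turn":[0,0,0],"hand":0},
    {"translation":[0,0,-0.002],"turn":[0,0,0],"hand":0},
    {"translation":[0,0,-0.002],"turn":[0,0,0],"hand":0.5},
    {"translation":[0,0,-0.002],"turn":[0,0,0],"hand":0.6},
    {"translation":[0,0,-0.002],"turn":[0,0,0],"hand":0.6},
    {"translation":[0,0,-0.002],"turn":[0,0,0],"hand":0.6},
    {"translation":[0,0,0.01],"turn":[0,0,0],"hand":0.6},
    {"translation":[0,0,0.05],"turn":[0,0,0],"hand":0.6},
    {"translation":[0,0,0.1],"turn":[0,0,0],"hand":0.6},
    {"translation":[0,0,0.16],"turn":[0,0,0],"hand":0.6},
    {"translation":[-0.05,0,0.22],"turn":[0,0,0],"hand":0.6},
    {"translation":[-0.1,0,0.28],"turn":[0,0,0],"hand":0.6},
    {"translation":[-0.12,0,0.33],"turn":[0,0,0],"hand":0.6},
    {"translation":[-0.12,0,0.35],"turn":[0,0,0],"hand":0.6},
    {"translation":[-0.12,0,0.35],"turn":[0,0,0],"hand":0.6},
    {"translation":[-0.12,0,0.35],"turn":[0,0,0],"hand":0.6}
  ]
}}

```text
t: 18.18
tool_pos: [0.5087, -0.1376, 0.2635]
tool_rot: [0.799, 0.601, 0.001, 0.001]
contact_force: [-0.4, -0.4, -0.4]
opening: 0.0557
finger_force: 0.0
```

```bash
python3 - <<'E'
from fit import *
c=arm.camera_model("wrist"); i=arm.get_image("wrist"); s=arm.sense()
cv2.imwrite("pics/w6.png",i); print(s["t"],s["tool_pos"],s["contact_force"],s["opening"],s["finger_force"])
c2=arm.camera_model("scene"); V=[(i,c),(arm.get_image("scene"),c2)]
x0=np.array([.566,-.1313,-.282,-.1])
for v in (V[:1],V):
    try: fit(v,x0)
    except Exception as e: print(e)
E
```

```text
18.2333 [ 0.50800028 -0.13723856  0.26162584] [-0.55313735  0.10758599  0.4481304 ] 0.05588296110771622 0.0
x,y,yaw,knob [ 0.5655 -0.1311 -0.2811 -0.1494] d [-0.  0. -0.] [2.36] [(500, 0.18)]
x,y,yaw,knob [ 0.5655 -0.1308 -0.2808 -0.3829] d [-0.  -0.2 -0.   0.   0.2  0. ] [2.36 1.77] [(498, 0.18), (209, 0.26)]
```

View pics/w6.png

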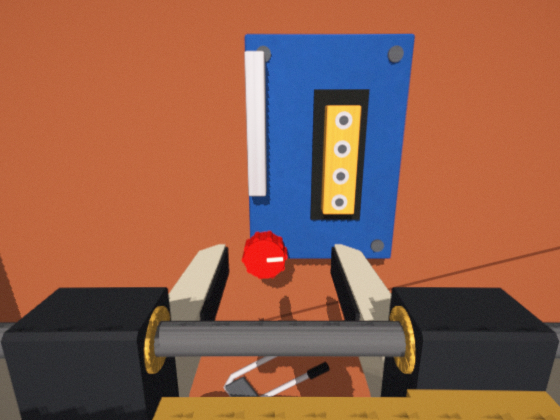

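The guide lies flat along the pad, wholly on it, bushes up (pad from (314,90) to (360,221), guide from (325,105) to (354,214)). The stand hasn't moved, and three wrist views put the knob between 0 and -0.25. Handing in.

```bash
python3 -c "
from bench import arm
print(arm.job_done())"
```

```text
the job is handed in; nothing more can be done
None
```

I handed the job in at about 18 s: by the camera views the stand is level (knob about -0.15 rad from the right length) and hasn't moved, and the drill guide lies flat, bushes up and centred on the pad, let go; the hand-in returned no verdict.

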